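# Close the praline jar and present the praline dish

## Task

Close the praline jar: turn its closing ring clockwise until the ring's lug stands over the mark rib on the jar's shoulder. Then lift the white dish by its arched handle straight up off the board, still crosswise, and only then turn it a quarter turn clockwise (seen from above) so that its lip points straight to the board's far end, away from you, keeping it level and the loose praline in its middle. Finish holding the dish still and level about 10 cm above the board; do not put it down, do not touch the praline, and leave everything else where it stands.

Things in the scene. Friction and masses are not known exactly. Their poses are not given: they have to be found in the camera images.
- board: fixed rectangular wooden serving board, 260 x 220 mm and 18 mm thick; origin at the centre of its underside, x along its 260 mm length towards its far end (away from the robot; a dark 14 x 60 mm slot is drawn at that end), z up. The dish stands on it with its lip to the left (+y of the board, give or take 0.4 rad); two small cups stand on its far corners
- board_far (a point): middle of the board's far edge, on its top: 130 mm from its centre along the board's +x
- dish: loose round white dish, about 300 g, 131 mm across, rim 26 mm high, floor a shallow cone (11 degrees, lowest in the middle, 6 mm above the underside); origin at the centre of its underside, z up. A flat lip 34 mm wide sticks out of the rim along its +x to 93 mm from the centre. A steel arch 134 mm wide spans it along its y, with a wooden grip bar over the centre
- dish_grip (a point): centre of the dish's wooden grip bar, on the dish's axis 97 mm above its underside. The bar is 64 mm long along the dish's y, 14 mm wide along the dish's x (pinch it across x, from above) and 18 mm high (from 88 to 106 mm above the underside); same axes as the dish
- dish_lip (a point): tip of the dish's lip, 93 mm from the dish's axis along the dish's +x, 22 mm above its underside
- praline_center (a point): centre of the loose hard chocolate ball, 30 mm in diameter, about 18 g, that lies free in the middle of the dish; at rest its centre is 21 mm above the dish's underside. It rolls with some resistance and rolls back to the middle only if the dish is level
- jar: fixed glass jar with pralines inside, 100 mm in diameter, with a steel shoulder 104 mm in diameter at 78 mm height; origin at the centre of its underside, z up. The mark, a dark radial rib 18 x 6 mm and 4 mm high, lies on the shoulder on the jar's -x side (about towards the robot), 34 to 52 mm from the axis
- jar_mark (a point): on the mark rib, 50 mm from the jar's axis along the jar's -x, 82 mm high
- ring (a joint): angle of the jar's captive closing ring about the jar's vertical axis, rad: 0 with the lug over the mark (locked), positive where the lug stands anticlockwise of the mark seen from above; starts at 0.8 to 1.35 and is closed by turning clockwise. It stays where it is left (friction 0.08 N m) and can be overturned to -0.35
- ring_top (a point): centre of the top face of the closing ring, 113 mm above the jar's underside. The ring is a knurled steel cylinder 58 mm in diameter, 30 mm high (from 83 to 113 mm), to be gripped across its diameter from above, at any yaw, with the fingertips above the lug
- ring_lug (a point): tip of the ring's lug, 44 mm from the axis; the lug is 8 mm wide and stands out of the foot of the ring, from 83 to 90 mm above the jar's underside, and points along the ring frame's -x
- cup_a: small cup 54 mm across, 45 mm high, bystander on the board's far right corner; origin at the centre of its underside
- cup_b: the same on the board's far left corner; origin at the centre of its underside
- cup_c: the same, bystander behind the jar; origin at the centre of its underside
- cup_d: the same, bystander on the cloth at the middle of the far side; origin at the centre of its underside
- bowl: glass bowl 140 mm across, 65 mm high, bystander on the right; origin at the centre of its underside
- spoon: spoon lying crosswise at the far side, bystander
- mill: wooden pepper mill 155 mm high, bystander on the left; origin at the centre of its underside
- praline: the same ball as point praline_center; its origin lies on its surface and turns with it, so use the point

How it is judged:
By the outcome, as a careful person would: the job done as asked, in the order asked, and still so for the second after the job is handed in, while the arm keeps its last pose, push and grip.
It also fails if it takes over 61 s, if anything falls off the work surface, if the arm or the gripper's body presses on something with over 40 N, if the wrist force passes 120 N, or if a joint passes its speed limit or range.

## Robot

A 7-joint arm with a two-finger parallel gripper is mounted at the origin on the work surface. World frame = base frame: x ahead of the robot, y to its left, z up, the work surface at z = 0. Lengths are in m, angles in rad, forces in N, time in s.
With the tool pointing down it reaches from about 0.425 to 0.925 m from the base axis. Payload 6.8 kg.
Tool frame: the origin (TCP) lies where the fingers leave the gripper's body, on its centre line; the fingertips stand 73 mm ahead of it and the grasp point (between the pads) lies 54 mm ahead of it; z points along the fingers, y is the line along which they close (so a half turn about z gives the same grasp; the last joint's range is limited). The gripper opens to 85 mm and grips with 20 to 120 N. Pads are 22 mm wide; open, the fingers measure 114 mm over their backs; the gripper's body (76 mm by 85 mm) begins 54 mm behind the grasp point. The pads swing forward as they close: fully open they stand 13 mm farther back than shut.
Start: joints at [-1.402, 0.477, 0.022, 1.555, -0.011, 1.109, -0.083], TCP at [0.184, 0.649, 0.304] pointing down, gripper open.
Joint ranges: [-2.96, 2.96], [-0.34, 2.1], [-1.41, 1.46], [0.24, 2.44], [-1.37, 4.51], [0.17, 1.92], [-2.96, 2.96]. Speed limits (rad/s): [2.39, 2.39, 3.14, 3.14, 3.14, 3.14, 3.14].

## Interface

Orientations are given as a rotation vector (axis times angle).
In Python, from bench import r gives the robot as it stands.
- The arm moves only by the tool drive_effector, called by a JSON object that holds its "fn" and its "kwargs", one argument or row to a line. Schema: {"type":"object","properties":{"ticks":{"type":"array","items":{"type":"number"},"minItems":6,"maxItems":30},"aperture":{"type":"number"},"grip_force":{"type":"number"},"only":{"type":"string"},"quiet":{"type":"boolean"},"lines":{"type":"string"}},"required":["ticks"],"additionalProperties":false}. ticks is one flat list of numbers that holds 1 to 5 rows one after another, with no inner brackets; each row has 6 numbers: dx, dy, dz in m, then a rotation vector rx, ry, rz in rad; each row is the pose to reach, as a shift and turn from the pose commanded when the call began, along the tool's axes at that moment; what a row does not reach only later rows make up. A row lasts 1/10 s, in which the tool goes at most 0.05 m and 0.15 rad, less where a joint would pass 70% of its speed; a pose out of reach is approached as far as the arm can. aperture is the finger opening in m, set as the call begins (left out keeps the last). The fingers move at their own pace and stop on an object; grip_force is the grip in N (left out, the last holds). Time passes only in rows, so rows that do not move let the fingers close. The tool returns the time, the measured TCP pose, the force, the opening and the grip force at its end. only (a regular expression) keeps the lines of the reply that match it, lines (a string "A,B") keeps lines A to B, and quiet returns only ok. Input that does not fit is refused with a message, and nothing moves.
- r.get_obs(): the state, without advancing time (a new reading comes with each control period).
- r.grab_frame(name): name is "scene" or "top"; returns (picture, depth): 480x640x3 uint8, blue, green, red; 480x640 float32, m along the optical axis (not along the pixel's ray), 0 where there is no reading.
- r.camera_info(name): a dict with "camera_matrix" (3x3 intrinsics, pixels), "k1" (the pictures are not rectified: a ray, as slopes to the right and down, at radius r is drawn at 1 + k1 r^2 times it, then the intrinsics apply), "R" (3x3) and "t" (3): a world point X has camera coordinates R X + t. Camera axes: x right, y down, z forward; pixel columns grow to the right and rows downward; lengths in m; the calibration is good to about 2 mm. A picture is of the moment at which its call begins. camera_info takes no time and is no camera call.
- r.hand_in(): hands the job in; it is judged then, once.
The state is a dict: "clock": time; "joints": joint angles; "qvel": joint speeds; "tau": joint torques, N m; "tcp_pos": TCP position; "orientation": TCP orientation; "contact_force": force on the tool from outside, world axes, zero at the start; "moment": the same for the moment, N m; "grip_width": finger opening in m; "gripper_force": force on a finger pad.
Only numpy, scipy, OpenCV 4.12 (cv2) and the standard library are available. Lean on these libraries where they do the work, as an engineer would, in place of code of your own. Each camera call takes 0.05 s, during which the arm holds its last target. There are 200 camera calls.

## Working session

There is one attempt and no reset: what is moved stays moved. The work goes in short steps, Python scripts to look and compute and a tool call to move; the robot and the scene stay as the last step left them, time stands still between calls to the robot, and variables do not carry over. Pictures are saved under pics/ and viewed, at most 11 in all, crops included, and the job is handed in when it is done.

```bash
ls; mkdir -p pics; cat > h.py <<'E'
import numpy as np,cv2
from bench import r
from scipy.spatial.transform import Rotation as Ro
def cam(n):
    c=r.camera_info(n);return np.array(c["camera_matrix"]),c["k1"],np.array(c["R"]),np.array(c["t"])
def slopes(c,uv):
    K,k1,R,t=c;D=np.array([k1,0,0,0,0.])
    return cv2.undistortPoints(np.array(uv,float).reshape(-1,1,2),K,D).reshape(-1,2)
def cloud(n,depth):
    c=cam(n);v,u=np.mgrid[0:480,0:640];s=slopes(c,np.stack([u,v],-1)).reshape(480,640,2)
    P=np.dstack([s*depth[...,None],depth]);return (P-c[3])@c[2]
def planez(n,uv,z,c=None):
    c=c or cam(n);s=slopes(c,uv);d=np.c_[s,np.ones(len(s))]@c[2];o=-c[2].T@c[3]
    return o+d*((z-o[2])/d[:,2:])
def proj(n,X,c=None):
    c=c or cam(n);p,_=cv2.projectPoints(np.array(X,float).reshape(-1,1,3),c[2],c[3],c[0],np.array([c[1],0,0,0,0.]));return p.reshape(-1,2)
E
python3 - <<'E'
from h import *
o=r.get_obs();print(o["clock"],o["tcp_pos"],o["orientation"],o["grip_width"])
for n in("scene","top"):
    p,d=r.grab_frame(n);cv2.imwrite(f"pics/{n}0.png",p);np.save(n+"0.npy",d);c=r.camera_info(n);print(n,c)
E
```

```text
bench.py
pics
0.0 [0.18433973 0.64886588 0.30293323] [-4.33373014e-01 -3.11143200e+00  2.84169712e-03] 0.0853329411217
scene {'camera_matrix': array([[523.17180206,   0.        , 322.94805173],
       [  0.        , 523.17180206, 231.30011579],
       [  0.        ,   0.        ,   1.        ]]), 'k1': -0.011691101321978004, 'R': array([[-0.77384457,  0.63330994,  0.00911662],
       [ 0.41244238,  0.51478469, -0.75159031],
       [-0.48068271, -0.577854  , -0.6595672 ]]), 't': array([ 0.4939903 , -0.16378289,  1.57361306])}
top {'camera_matrix': array([[474.34402388,   0.        , 328.60685587],
       [  0.        , 474.34402388, 246.22067809],
       [  0.        ,   0.        ,   1.        ]]), 'k1': -0.040662574148864414, 'R': array([[-0.01621146, -0.99986398,  0.00303422],
       [-0.9943165 ,  0.01580201, -0.10528528],
       [ 0.10522302, -0.0047238 , -0.99443743]]), 't': array([-0.00777814,  0.61458094,  1.25002467])}
```

View pics/scene0.png

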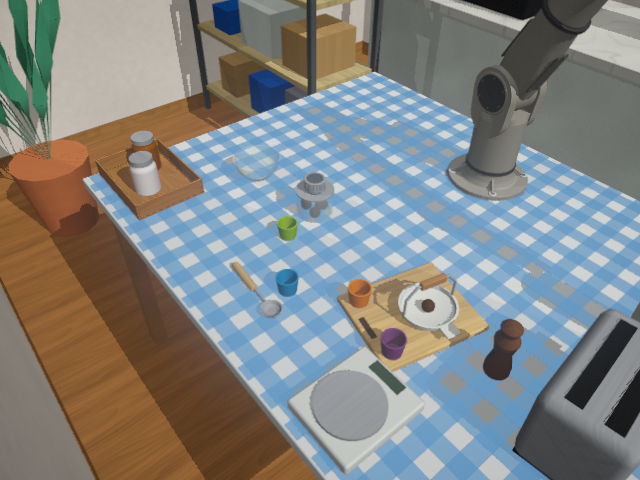

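View pics/top0.png

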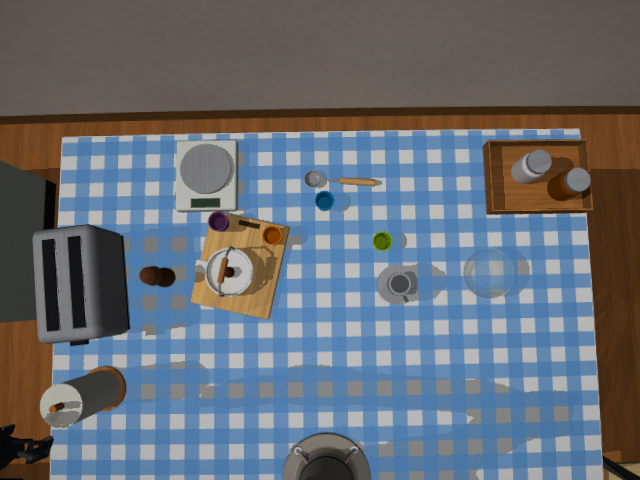

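The top view shows the jar at about (400,285), the dish at about (230,270) on the board, and cups at (218,221), (272,236), (382,241) and (324,201). I'll zoom in.

```bash
python3 - <<'E'
from h import *
t=cv2.imread("pics/top0.png");s=cv2.imread("pics/scene0.png")
def crop(im,u,v,w,h,k):return cv2.resize(im[v:v+h,u:u+w],None,fx=k,fy=k,interpolation=cv2.INTER_CUBIC)
a=np.vstack([np.hstack([crop(t,370,262,50,50,8),crop(s,290,165,50,50,8)])])
cv2.imwrite("pics/jar.png",a)
b=np.hstack([crop(t,185,205,110,120,3.6),crop(s,380,262,110,120,3.6)])
cv2.imwrite("pics/dish.png",b)
for n,box in(("top",(380,270,420,305)),("top",(185,205,295,325))):
    P=cloud(n,np.load(n+"0.npy"));u0,v0,u1,v1=box;Q=P[v0:v1,u0:u1].reshape(-1,3)
    h,e=np.histogram(Q[:,2],np.arange(-.01,.16,.005));print([(round(x,3),int(y)) for x,y in zip(e,h)if y])
    for lo,hi in((.1,.12),(.075,.09),(.112,.14)):
        m=Q[(Q[:,2]>lo)&(Q[:,2]<hi)]
        if len(m):print(lo,m.mean(0),m.min(0),m.max(0),len(m))
E
```

```text
[(np.float64(-0.01), 5), (np.float64(-0.005), 119), (np.float64(0.0), 108), (np.float64(0.005), 9), (np.float64(0.015), 1), (np.float64(0.02), 4), (np.float64(0.025), 4), (np.float64(0.04), 1), (np.float64(0.045), 2), (np.float64(0.065), 1), (np.float64(0.07), 90), (np.float64(0.075), 467), (np.float64(0.08), 122), (np.float64(0.085), 17), (np.float64(0.09), 8), (np.float64(0.095), 10), (np.float64(0.1), 5), (np.float64(0.105), 42), (np.float64(0.11), 312), (np.float64(0.115), 66), (np.float64(0.12), 2)]
0.1 [ 0.50759739 -0.19294538  0.1126254 ] [ 0.47976497 -0.22104119  0.10077213] [ 0.53535164 -0.16489548  0.11944521] 425
0.075 [ 0.50086925 -0.19329045  0.07865747] [ 0.45677577 -0.24535365  0.07500315] [ 0.54529669 -0.14767054  0.08946078] 606
0.112 [ 0.50835538 -0.19324904  0.1140369 ] [ 0.4799384  -0.22081627  0.1120062 ] [ 0.53527094 -0.16489548  0.12049306] 273
[(np.float64(-0.01), 193), (np.float64(-0.005), 2580), (np.float64(0.0), 2228), (np.float64(0.005), 194), (np.float64(0.01), 1072), (np.float64(0.015), 3254), (np.float64(0.02), 967), (np.float64(0.025), 565), (np.float64(0.03), 751), (np.float64(0.035), 331), (np.float64(0.04), 343), (np.float64(0.045), 136), (np.float64(0.05), 73), (np.float64(0.055), 83), (np.float64(0.06), 124), (np.float64(0.065), 18), (np.float64(0.07), 4), (np.float64(0.08), 1), (np.float64(0.085), 4), (np.float64(0.09), 10), (np.float64(0.095), 9), (np.float64(0.1), 7), (np.float64(0.105), 14), (np.float64(0.11), 22), (np.float64(0.115), 41), (np.float64(0.12), 106), (np.float64(0.125), 21)]
0.1 [0.55080752 0.24953342 0.11370517] [0.49725072 0.23742948 0.10152655] [0.60400863 0.26468805 0.11993349] 84
0.075 [0.53517232 0.25373251 0.08646183] [0.48467376 0.23557283 0.08190453] [0.61065036 0.26830333 0.08855361] 5
0.112 [0.54848771 0.25096927 0.12100305] [0.50464117 0.23940023 0.11210992] [0.59528679 0.26398311 0.12926776] 185
```

View pics/jar.png

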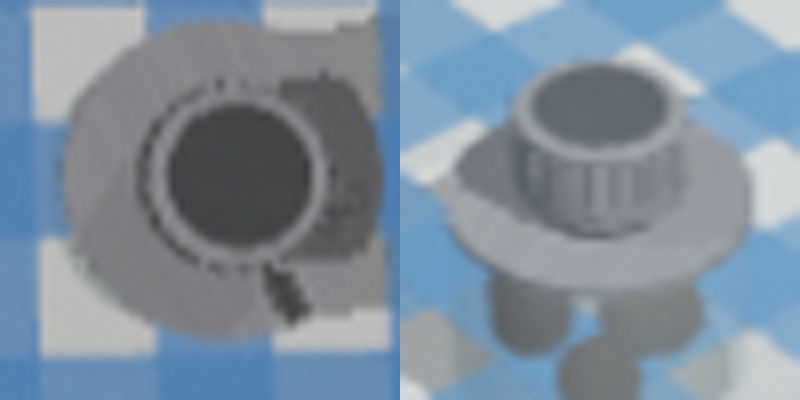

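View pics/dish.png

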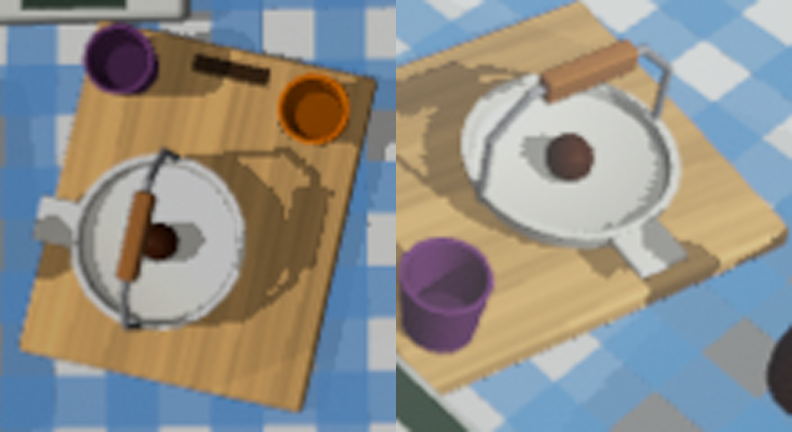

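```bash
python3 - <<'E'
from h import *
im={n:cv2.imread(f"pics/{n}0.png") for n in("top","scene")}
C={n:cam(n) for n in im}
def tri(uvs):
    A=np.zeros((3,3));b=np.zeros(3)
    for n,uv in uvs.items():
        s=slopes(C[n],[uv])[0];d=C[n][2].T@np.r_[s,1];d/=np.linalg.norm(d);o=-C[n][2].T@C[n][3];M=np.eye(3)-np.outer(d,d);A+=M;b+=M@o
    return np.linalg.solve(A,b)
# bar segmentation
uv={};
for n,(u0,v0,u1,v1) in {"top":(212,250,232,290),"scene":(415,270,450,292)}.items():
    c=im[n][v0:v1,u0:u1].astype(int);m=((c[...,2]-c[...,0]>55)&(c[...,2]<200)&(c[...,1]<c[...,2]*.68)).astype(np.uint8)
    k,l,st,ce=cv2.connectedComponentsWithStats(m);i=1+np.argmax(st[1:,4]);uv[n]=ce[i]+[u0,v0]
    ys,xs=np.where(l==i);q=np.c_[xs+u0,ys+v0];print(n,"bar",uv[n],st[i]);
    P=planez(n,q,.116);d=P[:,:2]-P[:,:2].mean(0);w,V=np.linalg.eigh(d.T@d);print(" ctr",P.mean(0)," axis ang",np.arctan2(V[1,1],V[0,1]),"span",np.ptp(d@V[:,1]),np.ptp(d@V[:,0]))
print("bar tri",tri(uv))
K=planez("top",[(289.4,226.7),(268.3,319.2),(190.6,302.2)],.018);print("board",K, np.arctan2(*(K[0]-K[1])[1::-1]),np.arctan2(*(K[1]-K[2])[1::-1])+np.pi/2)
# ortho jar and board
def ortho(n,x0,y0,h,z,px):
    N=px;g=(np.arange(N)+.5)/N*2*h-h
    X=np.stack(np.broadcast_arrays(x0-g[:,None],y0-g[None],z),-1);p=proj(n,X.reshape(-1,3)).astype(np.float32).reshape(N,N,2)
    return cv2.remap(im[n],p[...,0],p[...,1],cv2.INTER_CUBIC)
o=[]
for n in("top","scene"):
    a=ortho(n,.5075,-.193,.06,.088,400);a=np.clip(255*(a/255.)**.6*1.0,0,255).astype(np.uint8)
    lab=cv2.cvtColor(a,cv2.COLOR_BGR2LAB);lab[...,0]=cv2.createCLAHE(4,(4,4)).apply(lab[...,0]);a=cv2.cvtColor(lab,cv2.COLOR_LAB2BGR)
    cv2.circle(a,(200,200),3,(0,0,255));o.append(a)
cv2.imwrite("pics/jo.png",np.hstack(o))
P=cloud("top",np.load("top0.npy"))[262:315,370:430].reshape(-1,3);d=P[:,:2]-[.5075,-.193];rr=np.hypot(*d.T);th=np.arctan2(d[:,1],d[:,0])
m=(rr>.034)&(rr<.046)&(P[:,2]>.06)&(P[:,2]<.1)
for a in np.arange(-np.pi,np.pi,.2):
    s=m&(th>=a)&(th<a+.2);print(round(a,1),s.sum(),P[s,2].mean().round(4),end=" | ")
E
```

```text
top bar [222.06603774 270.28301887] [  6   9   9  24 106]
 ctr [0.54893039 0.25184766 0.116     ]  axis ang 2.925931364309723 span 0.05951653985971128 0.011054112582492545Traceback (most recent call last):
  File "<stdin>", line 13, in <module>
    return _wrapfunc(a, 'argmax', axis=axis, out=out, **kwds)
    return bound(*args, **kwds)
ValueError: attempt to get argmax of an empty sequence
```

```bash
cat >> h.py <<'E'
def tri(C,uvs):
    A=np.zeros((3,3));b=np.zeros(3)
    for n,uv in uvs.items():
        s=slopes(C[n],[uv])[0];d=C[n][2].T@np.r_[s,1];d/=np.linalg.norm(d);o=-C[n][2].T@C[n][3];M=np.eye(3)-np.outer(d,d);A+=M;b+=M@o
    return np.linalg.solve(A,b)
def ortho(im,n,x0,y0,h,z,N):
    g=(np.arange(N)+.5)/N*2*h-h
    X=np.stack(np.broadcast_arrays(x0-g[:,None],y0-g[None],z),-1);p=proj(n,X.reshape(-1,3)).astype(np.float32).reshape(N,N,2)
    a=cv2.remap(im,p[...,0],p[...,1],cv2.INTER_CUBIC)
    lab=cv2.cvtColor(a,cv2.COLOR_BGR2LAB);lab[...,0]=cv2.createCLAHE(4,(4,4)).apply(lab[...,0]);a=cv2.cvtColor(lab,cv2.COLOR_LAB2BGR)
    cv2.circle(a,(N//2,N//2),3,(0,0,255));return a
E
python3 - <<'E'
from h import *
im={n:cv2.imread(f"pics/{n}0.png") for n in("top","scene")}
C={n:cam(n) for n in im}
uv={};
for n,(u0,v0,u1,v1),k in (("top",(212,250,232,290),.68),("scene",(419,271,450,292),.72)):
    c=im[n][v0:v1,u0:u1].astype(int);m=((c[...,2]-c[...,0]>45)&(c[...,2]<205)&(c[...,1]<c[...,2]*k)).astype(np.uint8)
    k,l,st,ce=cv2.connectedComponentsWithStats(m)
    if k<2: print(c[5:15:3,8:22:3].tolist());continue
    i=1+np.argmax(st[1:,4]);uv[n]=ce[i]+[u0,v0]
    ys,xs=np.where(l==i);q=np.c_[xs+u0,ys+v0];print(n,"bar",uv[n],st[i]);
    P=planez(n,q,.116);d=P[:,:2]-P[:,:2].mean(0);w,V=np.linalg.eigh(d.T@d);print(" ctr",P.mean(0)," axis ang",np.arctan2(V[1,1],V[0,1]),"span",np.ptp(d@V[:,1]),np.ptp(d@V[:,0]))
if len(uv)>1:print("bar tri",tri(C,uv))
K=planez("top",[(289.4,226.7),(268.3,319.2),(190.6,302.2)],.018);print("board",K, np.arctan2(*(K[0]-K[1])[1::-1]),np.arctan2(*(K[1]-K[2])[1::-1])+np.pi/2)
cv2.imwrite("pics/jo.png",np.hstack([ortho(im[n],n,.5075,-.193,.06,.088,400) for n in im]))
P=cloud("top",np.load("top0.npy"))[262:315,370:430].reshape(-1,3);d=P[:,:2]-[.5075,-.193];rr=np.hypot(*d.T);th=np.arctan2(d[:,1],d[:,0])
m=(rr>.034)&(rr<.046)&(P[:,2]>.06)&(P[:,2]<.1)
for a in np.arange(-np.pi,np.pi,.2):
    s=m&(th>=a)&(th<a+.2);print(round(a,1),s.sum(),P[s,2].mean().round(4),end=" | ")
E
```

```text
top bar [222.15315315 270.36936937] [  6   9   9  24 111]
 ctr [0.54870959 0.25162637 0.116     ]  axis ang 2.9293011492689525 span 0.05950914069118496 0.011577826995322019
[[[117, 161, 188], [116, 159, 185], [113, 155, 182], [87, 121, 164], [88, 125, 168]], [[91, 125, 156], [85, 121, 163], [89, 126, 169], [89, 129, 173], [92, 135, 180]], [[87, 126, 170], [89, 131, 176], [88, 128, 173], [84, 116, 154], [83, 112, 150]], [[82, 117, 157], [81, 113, 150], [82, 114, 152], [128, 142, 155], [138, 162, 176]]]
board [[0.67152493 0.0890863  0.018     ]
 [0.4208242  0.14792839 0.018     ]
 [0.46937011 0.35858076 0.018     ]] -0.23053757641502104 -0.2265005774672506
-3.1 14 0.0774 | -2.9 15 0.0775 | -2.7 15 0.0809 | -2.5 14 0.0772 | -2.3 14 0.0763 | -2.1 14 0.0781 | -1.9 14 0.0818 | -1.7 11 0.0855 | -1.5 12 0.0775 | -1.3 12 0.0775 | -1.1 14 0.0782 | -0.9 13 0.0786 | -0.7 13 0.0787 | -0.5 15 0.0781 | -0.3 15 0.0786 | -0.1 15 0.0777 | 0.1 13 0.0781 | 0.3 15 0.0768 | 0.5 16 0.0777 | 0.7 11 0.0773 | 0.9 16 0.0787 | 1.1 14 0.0773 | 1.3 15 0.0779 | 1.5 13 0.0771 | 1.7 15 0.0772 | 1.9 14 0.0773 | 2.1 14 0.0784 | 2.3 15 0.0775 | 2.5 14 0.0781 | 2.7 15 0.0771 | 2.9 15 0.0784 | 3.1 5 0.0781 |
```

View pics/jo.png

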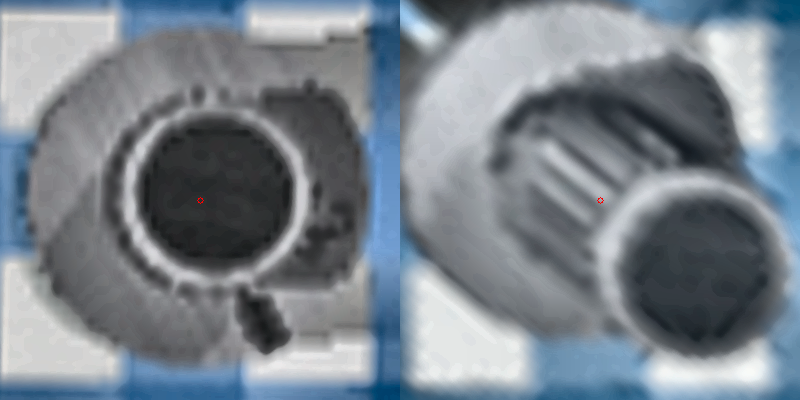

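```bash
python3 - <<'E'
from h import *
im={n:cv2.imread(f"pics/{n}0.png") for n in("top","scene")}
C={n:cam(n) for n in im}
uv={"top":(222.15,270.37)}
n="scene";u0,v0,u1,v1=419,271,449,291
c=im[n][v0:v1,u0:u1].astype(int);m=((c[...,2]-c[...,0]>45)&(c[...,1]<c[...,2]*.775)).astype(np.uint8)
k,l,st,ce=cv2.connectedComponentsWithStats(m);i=1+np.argmax(st[1:,4]);uv[n]=ce[i]+[u0,v0];print(uv,st[i]);print("bar tri",tri(C,uv))
# ring dark disc
uv={}
for n,(a,b),th in(("top",(400,284),95),("scene",(315,179),125)):
    g=cv2.cvtColor(im[n],cv2.COLOR_BGR2GRAY);w=g[b-9:b+10,a-12:a+13];print(n,w[9].tolist(),w[:,12].tolist())
    m=(w<th).astype(np.uint8);k,l,st,ce=cv2.connectedComponentsWithStats(m);i=l[9,12];uv[n]=ce[i]+[a-12,b-9];print(st[i])
print("ring",uv,tri(C,uv))
jc=tri(C,uv)[:2]
# mark dark pixels, lug depth
g=cv2.cvtColor(im["top"],cv2.COLOR_BGR2GRAY);v,u=np.mgrid[294:305,400:412];m=g[294:305,400:412]<90
X=planez("top",np.c_[u[m],v[m]],.082);w=X[:,:2]-jc;print("mark",m.sum(),np.arctan2(w[:,1].mean(),w[:,0].mean()),np.hypot(*w.T).min(),np.hypot(*w.T).max())
P=cloud("top",np.load("top0.npy"))[262:315,370:430].reshape(-1,3);d=P[:,:2]-jc;rr=np.hypot(*d.T);th=np.arctan2(d[:,1],d[:,0])
m=(rr>.034)&(rr<.047)&(P[:,2]>.083)&(P[:,2]<.1);print(np.c_[th[m],rr[m],P[m,2]].round(3).tolist())
# overlay
def ov(bx,by,yaw,dx,dy,dyaw,z0=.018):
    S=im["top"][205:325,185:295];S=cv2.resize(S,None,fx=5,fy=5,interpolation=cv2.INTER_CUBIC)
    def pl(pts,col,closed=True):
        q=((proj("top",pts)-[185,205]+.5)*5).astype(np.int32);cv2.polylines(S,[q],closed,col,1)
    def T(p,x,y,a):p=np.array(p,float);return np.c_[x+p[:,0]*np.cos(a)-p[:,1]*np.sin(a),y+p[:,0]*np.sin(a)+p[:,1]*np.cos(a),p[:,2]]
    B=.018;pl(T([(.13,.11,B),(.13,-.11,B),(-.13,-.11,B),(-.13,.11,B)],bx,by,yaw),(0,0,255))
    t=np.linspace(0,6.28,60);pl(T(np.c_[.0655*np.cos(t),.0655*np.sin(t),t*0+B+.026],dx,dy,dyaw),(255,0,0))
    pl(T([(.0655,.017,B+.022),(.093,.017,B+.022),(.093,-.017,B+.022),(.0655,-.017,B+.022)],dx,dy,dyaw),(0,160,0))
    pl(T([(.007,.032,B+.106),(.007,-.032,B+.106),(-.007,-.032,B+.106),(-.007,.032,B+.106)],dx,dy,dyaw),(255,255,0));return S
K=planez("top",[(289.4,226.7),(268.3,319.2),(190.6,302.2)],.018)
bc=(K[0]+K[2])/2;print(bc)
cv2.imwrite("pics/ov.png",ov(bc[0],bc[1],-.228,.549,.2516,1.358))
E
```

```text
{'top': (222.15, 270.37), 'scene': array([433.50980392, 280.93137255])} [  2   3  26  16 204]
bar tri [0.54850903 0.25129084 0.11792263]
top [103, 134, 125, 72, 69, 69, 70, 68, 68, 69, 69, 68, 69, 70, 70, 69, 68, 68, 68, 68, 69, 135, 132, 90, 96] [79, 68, 69, 69, 68, 69, 69, 68, 69, 69, 69, 70, 69, 68, 68, 68, 69, 81, 112]
[  3   0  18  18 253]
scene [144, 146, 160, 138, 108, 104, 105, 105, 107, 106, 105, 104, 104, 105, 104, 104, 105, 105, 104, 105, 136, 159, 157, 159, 165] [164, 165, 154, 116, 104, 105, 103, 105, 104, 104, 105, 105, 111, 136, 158, 137, 145, 142, 143]
[  4   3  16  10 128]
ring {'top': array([399.49011858, 283.46640316]), 'scene': array([314.5234375, 177.75     ])} [ 0.50896459 -0.19403975  0.11442664]
mark 17 -2.7057933985971685 0.031915972621586484 0.04902608872343443
[[1.098, 0.045, 0.084], [-1.125, 0.044, 0.083], [1.359, 0.036, 0.083], [-1.684, 0.036, 0.089], [-1.679, 0.038, 0.09], [-1.672, 0.041, 0.089], [-1.75, 0.037, 0.086], [-1.743, 0.039, 0.089], [-1.737, 0.041, 0.092], [-1.723, 0.044, 0.087], [-1.839, 0.034, 0.088], [-1.819, 0.037, 0.087], [-1.811, 0.039, 0.091], [-1.795, 0.042, 0.089], [-1.85, 0.043, 0.087], [2.312, 0.046, 0.083], [-2.703, 0.035, 0.085], [-2.793, 0.037, 0.084], [-2.732, 0.037, 0.084], [-2.559, 0.041, 0.084], [-2.642, 0.042, 0.083]]
[0.57044752 0.22383353 0.018     ]
```

View pics/ov.png

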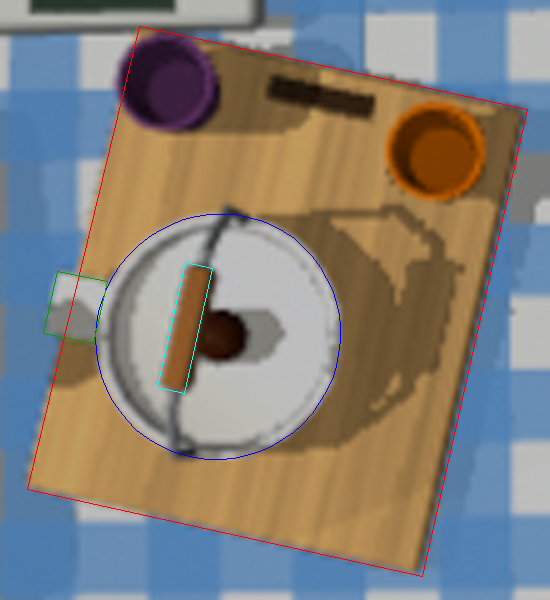

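```bash
cat > st.py <<'E'
from h import *
import sys
# usage: st.py x y z [yawOfToolY]
o=r.get_obs();R=Ro.from_rotvec(o["orientation"]).as_matrix();p=np.array(o["tcp_pos"])
print("t",o["clock"],"tcp",p.round(4),"yawY",np.arctan2(R[1,1],R[0,1]).round(4),"tilt",R[:,2].round(4),"q",np.round(o["joints"],2),"F",np.round(o["contact_force"],1),"M",np.round(o["moment"],2),"w",round(o["grip_width"],4),round(o["gripper_force"],1))
a=list(map(float,sys.argv[1:]))
if a:
    print("shift",(R.T@(np.array(a[:3])-p)).round(4))
    if len(a)>3:
        y=a[3];Rt=np.c_[[np.sin(y),-np.cos(y),0],[np.cos(y),np.sin(y),0],[0,0,-1]]
        Rt=np.array([[-np.sin(y),np.cos(y),0],[np.cos(y),np.sin(y),0],[0,0,-1]])
        print("rot",Ro.from_matrix(R.T@Rt).as_rotvec().round(4))
E
```

{"fn": "drive_effector", "kwargs": {
  "ticks": [-0.05, -0.031, 0, 0, 0, 0, -0.09, -0.056, 0, 0, 0, 0, -0.13, -0.081, 0, 0, 0, 0, -0.17, -0.106, 0, 0, 0, 0, -0.2, -0.125, 0, 0, 0, 0],
  "aperture": 0.085,
  "grip_force": 60
}}

```text
clock: 0.6
tcp_pos: [0.3452, 0.4711, 0.3036]
orientation: [0.438, 3.11, -0.002]
contact_force: [0.6, -0.5, 0.8]
grip_width: 0.0844
gripper_force: 0.0
```

{"fn": "drive_effector", "kwargs": {
  "ticks": [-0.05, -0.031, 0, 0, 0, 0, -0.09, -0.056, 0, 0, 0, 0, -0.13, -0.081, 0, 0, 0, 0, -0.17, -0.106, 0, 0, 0, 0, -0.2, -0.125, 0, 0, 0, 0]
}}

```text
clock: 1.1
tcp_pos: [0.5029, 0.2959, 0.3038]
orientation: [0.439, 3.11, -0.002]
contact_force: [1.1, 0.4, 0.1]
grip_width: 0.0851
gripper_force: 0.0
```

```bash
python3 st.py .508 -.1935 .24
```

```text
t 1.1 tcp [0.5029 0.2959 0.3038] yawY 1.2906 tilt [ 4.0e-04 -1.2e-03 -1.0e+00] q [-0.78  0.33  0.18  1.79 -0.07  1.03  0.71] F [1.1 0.4 0.1] M [ 0.04 -0.05  0.06] w 0.0851 0.0
shift [-0.1401 -0.4689  0.0644]
```

{"fn": "drive_effector", "kwargs": {
  "ticks": [-0.014, -0.047, 0, 0, 0, 0, -0.028, -0.094, 0, 0, 0, 0, -0.042, -0.141, 0, 0, 0, 0, -0.056, -0.188, 0.01, 0, 0, 0, -0.07, -0.234, 0.02, 0, 0, 0]
}}

```text
clock: 1.6
tcp_pos: [0.5039, 0.0533, 0.2838]
orientation: [0.433, 3.111, 0.001]
contact_force: [1.5, 1.0, 0.3]
grip_width: 0.085
gripper_force: 0.0
```

{"fn": "drive_effector", "kwargs": {
  "ticks": [-0.014, -0.047, 0.02, 0, 0, 0, -0.028, -0.094, 0.03, 0, 0, 0, -0.042, -0.141, 0.035, 0, 0, 0, -0.056, -0.188, 0.04, 0, 0, 0, -0.07, -0.235, 0.044, 0, 0, 0]
}}

```text
clock: 2.1
tcp_pos: [0.5069, -0.1909, 0.2395]
orientation: [-0.433, -3.111, -0.0]
contact_force: [1.0, 0.8, 0.2]
grip_width: 0.0852
gripper_force: 0.0
```

```bash
python3 st.py .508 -.1935 .166
```

```text
t 2.1 tcp [ 0.5069 -0.1909  0.2395] yawY 1.2944 tilt [-5.e-04  3.e-04 -1.e+00] q [-0.07  0.35  0.39  1.96 -0.17  0.87  1.7 ] F [1.  0.8 0.2] M [ 0.01 -0.08 -0.01] w 0.0852 0.0
shift [-0.0019 -0.0022  0.0735]
```

{"fn": "drive_effector", "kwargs": {
  "ticks": [-0.002, -0.002, 0.03, 0, 0, 0, -0.002, -0.002, 0.05, 0, 0, 0, -0.002, -0.002, 0.066, 0, 0, 0, -0.002, -0.002, 0.0755, 0, 0, 0, -0.002, -0.002, 0.0755, 0, 0, 0]
}}

```text
clock: 2.6
tcp_pos: [0.508, -0.1913, 0.1632]
orientation: [-0.433, -3.109, -0.0]
contact_force: [-0.6, -0.9, -0.1]
grip_width: 0.0849
gripper_force: 0.0
```

{"fn": "drive_effector", "kwargs": {
  "ticks": [0, 0, 0, 0, 0, 0, 0, 0, 0, 0, 0, 0, 0, 0, 0, 0, 0, 0, 0, 0, 0, 0, 0, 0, 0, 0, 0, 0, 0, 0],
  "aperture": 0.05,
  "grip_force": 40
}}

```text
clock: 3.1
tcp_pos: [0.509, -0.1934, 0.1662]
orientation: [0.434, 3.109, -0.003]
contact_force: [-2.4, -2.7, 7.5]
grip_width: 0.0563
gripper_force: 41.5
```

```bash
python3 st.py
```

```text
t 3.1 tcp [ 0.509  -0.1934  0.1662] yawY 1.2931 tilt [ 0.0021 -0.0022 -1.    ] q [-0.03  0.46  0.35  2.01 -0.23  0.71  1.76] F [-2.4 -2.7  7.5] M [-1.03  0.76  0.05] w 0.0563 41.5
```

{"fn": "drive_effector", "kwargs": {
  "ticks": [0, 0, 0, 0, 0, 0, 0, 0, 0, 0, 0, 0, 0, 0, -0.003, 0, 0, 0, 0, 0, -0.007, 0, 0, 0, 0, 0, -0.007, 0, 0, 0],
  "aperture": 0.085
}}

```text
clock: 3.6
tcp_pos: [0.5092, -0.1916, 0.1721]
orientation: [0.433, 3.111, 0.0]
contact_force: [0.8, 0.3, 0.4]
grip_width: 0.0853
gripper_force: 0.0
```

{"fn": "drive_effector", "kwargs": {
  "ticks": [0, 0, 0, 0, 0, 0, 0, 0, 0, 0, 0, 0, 0, 0, 0, 0, 0, 0, 0, 0, 0, 0, 0, 0, 0, 0, 0, 0, 0, 0],
  "aperture": 0.05,
  "grip_force": 40
}}

```text
clock: 4.1
tcp_pos: [0.5085, -0.1932, 0.1722]
orientation: [0.435, 3.111, -0.003]
contact_force: [-3.0, -2.3, 8.0]
grip_width: 0.0558
gripper_force: 41.0
```

```bash
python3 st.py
```

```text
t 4.1 tcp [ 0.5085 -0.1932  0.1722] yawY 1.2929 tilt [ 2.0e-04 -1.7e-03 -1.0e+00] q [-0.03  0.45  0.35  2.   -0.23  0.73  1.75] F [-3.  -2.3  8. ] M [-0.84  0.72  0.11] w 0.0558 41.0
```

{"fn": "drive_effector", "kwargs": {
  "ticks": [0, 0, 0, 0, 0, 0.08, 0, 0, 0, 0, 0, 0.18, 0, 0, 0, 0, 0, 0.28, 0, 0, 0, 0, 0, 0.38, 0, 0, 0, 0, 0, 0.48]
}}

```text
clock: 4.6
tcp_pos: [0.5083, -0.1935, 0.1722]
orientation: [1.168, 2.916, -0.003]
contact_force: [-4.1, -3.5, 7.3]
grip_width: 0.056
gripper_force: 41.2
```

{"fn": "drive_effector", "kwargs": {
  "ticks": [0, 0, 0, 0, 0, 0.1, 0, 0, 0, 0, 0, 0.2, 0, 0, 0, 0, 0, 0.3, 0, 0, 0, 0, 0, 0.37, 0, 0, 0, 0, 0, 0.4]
}}

```text
clock: 5.1
tcp_pos: [0.5081, -0.1937, 0.1722]
orientation: [1.722, 2.627, -0.003]
contact_force: [-3.7, -4.0, 9.5]
grip_width: 0.0556
gripper_force: 41.4
```

{"fn": "drive_effector", "kwargs": {
  "ticks": [0, 0, 0, 0, 0, 0, 0, 0, 0, 0, 0, 0]
}}

```text
clock: 5.3
tcp_pos: [0.5081, -0.1937, 0.1722]
orientation: [1.72, 2.628, -0.003]
contact_force: [-4.4, -3.7, 8.9]
grip_width: 0.0562
gripper_force: 41.4
```

```bash
python3 st.py
python3 - <<'E'
from h import *
c=[]
for n,b in(("top",(370,262)),("scene",(290,165))):
    p,d=r.grab_frame(n);np.save(n+"1.npy",d);cv2.imwrite(f"pics/{n}1.png",p);u,v=b;c.append(cv2.resize(p[v:v+50,u:u+50],None,fx=8,fy=8,interpolation=cv2.INTER_CUBIC))
cv2.imwrite("pics/jar1.png",np.hstack(c))
P=cloud("top",np.load("top1.npy"))[262:315,370:430].reshape(-1,3);d=P[:,:2]-[.5085,-.1938];rr=np.hypot(*d.T);th=np.arctan2(d[:,1],d[:,0])
m=(rr>.034)&(rr<.05)&(P[:,2]>.0825)&(P[:,2]<.1)&(th<-1.4);print(np.c_[th[m],rr[m],P[m,2]].round(3).tolist())
E
```

```text
t 5.3 tcp [ 0.5081 -0.1937  0.1722] yawY 0.4119 tilt [-3.e-04 -2.e-03 -1.e+00] q [-0.2   0.49  0.58  2.01 -0.39  0.75  1.03] F [-4.4 -3.7  8.9] M [-0.89  1.04 -0.11] w 0.0562 41.4
[]
```

View pics/jar1.png

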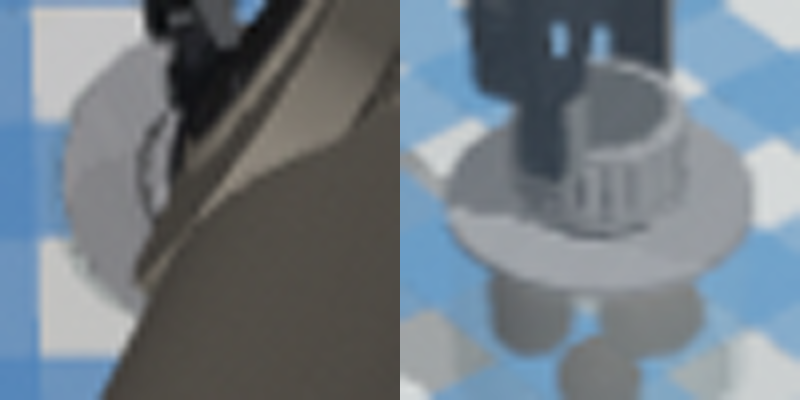

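The arm hides the top view of the ring. I'll release it, back off toward the dish, and look again.

{"fn": "drive_effector", "kwargs": {
  "ticks": [0, 0, 0, 0, 0, 0, 0, 0, 0, 0, 0, 0, 0, 0, 0, 0, 0, 0, 0, 0, -0.04, 0, 0, 0, 0, 0, -0.08, 0, 0, 0],
  "aperture": 0.085
}}

```text
clock: 5.9
tcp_pos: [0.5081, -0.1911, 0.2514]
orientation: [-1.715, -2.628, 0.003]
contact_force: [0.6, -0.1, -0.4]
grip_width: 0.0846
gripper_force: 0.0
```

{"fn": "drive_effector", "kwargs": {
  "ticks": [0, 0, -0.03, 0, 0, 0, 0, 0, -0.06, 0, 0, -0.1, 0, 0, -0.06, 0, 0, -0.2, 0, 0, -0.06, 0, 0, -0.33, 0, 0, -0.06, 0, 0, -0.46]
}}

```text
clock: 6.4
tcp_pos: [0.509, -0.1911, 0.3116]
orientation: [1.063, 2.956, 0.001]
contact_force: [-0.4, 0.2, 0.3]
grip_width: 0.0847
gripper_force: 0.0
```

```bash
python3 st.py .508 .05 .30 1.358
```

```text
t 6.4 tcp [ 0.509  -0.1911  0.3116] yawY 0.8802 tilt [ 5.e-04  4.e-04 -1.e+00] q [-0.25  0.28  0.6   1.89 -0.19  1.02  1.31] F [-0.4  0.2  0.3] M [ 0.07 -0.01  0.02] w 0.0847 0.0
shift [0.1543 0.1852 0.0117]
rot [ 5.000e-04  3.000e-04 -4.778e-01]
```

{"fn": "drive_effector", "kwargs": {
  "ticks": [0.03, 0.036, 0, 0, 0, -0.1, 0.06, 0.072, 0, 0, 0, -0.2, 0.09, 0.11, 0, 0, 0, -0.3, 0.12, 0.145, 0, 0, 0, -0.4, 0.152, 0.183, 0, 0, 0, -0.477]
}}

```text
clock: 6.9
tcp_pos: [0.5093, 0.048, 0.3116]
orientation: [0.339, 3.123, 0.0]
contact_force: [1.1, -0.2, -0.1]
grip_width: 0.085
gripper_force: 0.0
```

{"fn": "drive_effector", "kwargs": {
  "ticks": [0, 0.04, 0, 0, 0, 0, 0, 0.08, 0, 0, 0, 0, 0, 0.1, 0, 0, 0, 0]
}}

```text
clock: 7.2
tcp_pos: [0.5313, 0.1484, 0.3112]
orientation: [-0.336, -3.123, -0.002]
contact_force: [0.9, 0.4, -1.1]
grip_width: 0.0852
gripper_force: 0.0
```

```bash
cat > ringm.py <<'E'
from h import *
import sys
k=sys.argv[1]
p,d=r.grab_frame("top");cv2.imwrite(f"pics/top{k}.png",p)
D=[cloud("top",d)]
for _ in range(5):D.append(cloud("top",r.grab_frame("top")[1]))
P=np.mean(D,0)[262:315,370:430].reshape(-1,3);d=P[:,:2]-[.5085,-.1938];rr=np.hypot(*d.T);th=np.arctan2(d[:,1],d[:,0])
m=(rr>.033)&(rr<.054)&(P[:,2]>.0815)&(P[:,2]<.1)&(th<-1.4);print(np.c_[th[m],rr[m],P[m,2]].round(3).tolist())
cv2.imwrite(f"pics/jz{k}.png",np.hstack([cv2.resize(p[262:312,370:420],None,fx=8,fy=8,interpolation=cv2.INTER_CUBIC),ortho(p,"top",.5085,-.1938,.06,.09,400)]))
E
python3 ringm.py 2;python3 st.py
```

```text
[[-2.61, 0.033, 0.09], [-2.541, 0.035, 0.089], [-2.713, 0.034, 0.09], [-2.649, 0.036, 0.09], [-2.587, 0.037, 0.09], [-2.536, 0.038, 0.091], [-2.774, 0.036, 0.082], [-2.734, 0.037, 0.088], [-2.686, 0.038, 0.091], [-2.62, 0.039, 0.089], [-2.569, 0.04, 0.09], [-2.741, 0.04, 0.082], [-2.706, 0.04, 0.089], [-2.66, 0.041, 0.091], [-2.606, 0.042, 0.091], [-2.551, 0.044, 0.089], [-2.766, 0.042, 0.082], [-2.682, 0.044, 0.089], [-2.636, 0.048, 0.082], [-2.709, 0.049, 0.082], [-2.663, 0.05, 0.082]]
t 7.5 tcp [0.5314 0.1417 0.3114] yawY 1.3482 tilt [-4.e-04 -9.e-04 -1.e+00] q [-0.67  0.27  0.36  1.87 -0.11  1.02  1.08] F [ 0.7  1.  -0.5] M [ 0.01  0.01 -0.04] w 0.085 0.0
```

View pics/jz2.png

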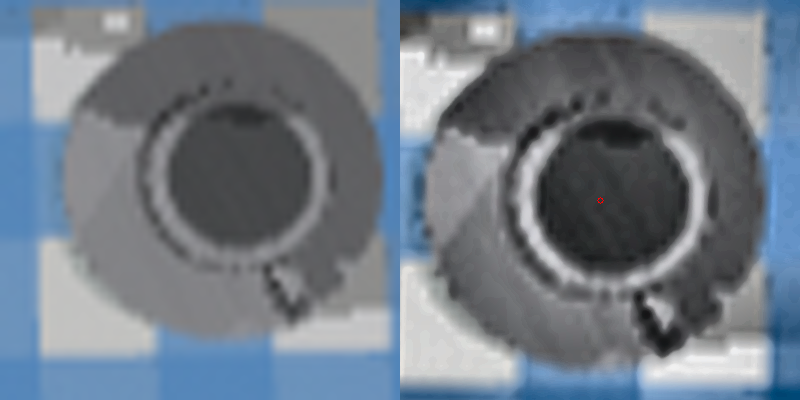

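The lug stands slightly anticlockwise of the mark: a dark strip of the mark is still visible left of the lug, at about (270,285). I'll measure the remaining angle.

```bash
python3 - <<'E'
from h import *
jc=np.array([.5085,-.1938]);ths=np.arange(-3.05,-2.3,.01)
def prof(im,rs,z):
    g=cv2.cvtColor(im,cv2.COLOR_BGR2GRAY).astype(np.float32);out=[]
    for rad in rs:
        X=np.c_[jc[0]+rad*np.cos(ths),jc[1]+rad*np.sin(ths),ths*0+z];p=proj("top",X).astype(np.float32)
        out.append(cv2.remap(g,p[:,:1],p[:,1:],cv2.INTER_LINEAR)[:,0])
    return np.array(out)
i0,i2=cv2.imread("pics/top0.png"),cv2.imread("pics/top2.png")
for nm,im,rs in(("mark0 in",i0,(.036,.038,.040,.042,.044)),("mark0 out",i0,(.046,.048,.05)),("mark2 out",i2,(.047,.049,.051))):
    for rad in rs:
        q=prof(im,[rad],.082)[0];s=np.abs(ths+2.69)<.2;w=np.clip(np.median(q)-12-q,0,None)*s
        print(nm,rad,(w@ths/w.sum()).round(3),w.sum().round())
# scene-independent check of jar centre: shoulder disc outline fit (z=.078, r=.052), image0+2
D=[cloud("top",r.grab_frame("top")[1]) for _ in range(6)]
P=np.mean(D,0)[255:320,365:435].reshape(-1,3)
m=(P[:,2]>.075)&(P[:,2]<.095);h=cv2.convexHull(P[m,:2].astype(np.float32)).reshape(-1,2);print("shoulder",cv2.minEnclosingCircle(h),P[m,2].mean())
m=(P[:,2]>.108)&(P[:,2]<.118);h=cv2.convexHull(P[m,:2].astype(np.float32)).reshape(-1,2);print("ring",cv2.minEnclosingCircle(h))
for c in(jc,np.array([.5075,-.193])):
    d=P[:,:2]-c;rr=np.hypot(*d.T);th=np.arctan2(d[:,1],d[:,0]);m=(rr>.033)&(rr<.045)&(P[:,2]>.086)&(P[:,2]<.095)&(th<-2.3)
    print("lug",m.sum(),np.arctan2(d[m,1].mean(),d[m,0].mean()))
E
```

```text
mark0 in 0.036 -2.686 424.0
mark0 in 0.038 -2.679 630.0
mark0 in 0.04 -2.683 686.0
mark0 in 0.042 -2.683 755.0
mark0 in 0.044 -2.686 873.0
mark0 out 0.046 -2.681 749.0
mark0 out 0.048 -2.671 683.0
mark0 out 0.05 -2.673 314.0
mark2 out 0.047 -2.675 131.0
mark2 out 0.049 -2.681 157.0
mark2 out 0.051 -2.729 7.0
shoulder ((0.5080376863479614, -0.19391679763793945), 0.05215224251151085) 0.0780860610668638
ring ((0.5078474283218384, -0.194162979722023), 0.02994699589908123)
lug 14 -2.6271197731996976
lug 14 -2.596110078595567
```

Remaining turn is about 0.055 rad clockwise. I'm going back to finish it.

```bash
python3 st.py .508 -.194 .24
```

```text
t 7.8 tcp [0.5314 0.1432 0.3115] yawY 1.35 tilt [ 0.e+00  1.e-04 -1.e+00] q [-0.67  0.27  0.36  1.87 -0.11  1.02  1.08] F [ 0.7 -0.5 -0.1] M [-0.02 -0.   -0.03] w 0.0848 0.0
shift [-0.051  -0.3342  0.0715]
```

{"fn": "drive_effector", "kwargs": {
  "ticks": [-0.012, -0.045, 0.005, 0, 0, 0, -0.024, -0.085, 0.01, 0, 0, 0, -0.036, -0.12, 0.02, 0, 0, 0, -0.046, -0.15, 0.03, 0, 0, 0, -0.05, -0.165, 0.035, 0, 0, 0]
}}

```text
clock: 8.3
tcp_pos: [0.5438, -0.0318, 0.2759]
orientation: [-0.351, -3.122, 0.002]
contact_force: [-0.0, -0.2, 0.4]
grip_width: 0.085
gripper_force: 0.0
```

{"fn": "drive_effector", "kwargs": {
  "ticks": [0, -0.045, 0, 0, 0, 0, -0.001, -0.085, 0.01, 0, 0, 0, -0.001, -0.12, 0.02, 0, 0, 0, -0.002, -0.15, 0.03, 0, 0, 0, -0.002, -0.162, 0.036, 0, 0, 0]
}}

```text
clock: 8.8
tcp_pos: [0.5095, -0.19, 0.2401]
orientation: [-0.352, -3.121, 0.002]
contact_force: [-0.4, 0.3, 0.0]
grip_width: 0.0848
gripper_force: 0.0
```

{"fn": "drive_effector", "kwargs": {
  "ticks": [0, 0, 0, 0, 0, 0]
}}

```text
clock: 8.9
tcp_pos: [0.5099, -0.1881, 0.2398]
orientation: [-0.35, -3.121, 0.001]
contact_force: [0.6, 0.3, -0.0]
grip_width: 0.0849
gripper_force: 0.0
```

```bash
python3 st.py .508 -.194 .171
```

```text
t 8.9 tcp [ 0.5099 -0.1881  0.2398] yawY 1.3476 tilt [-1.6e-03 -2.0e-04 -1.0e+00] q [-0.14  0.36  0.47  1.96 -0.21  0.87  1.79] F [ 0.6  0.3 -0. ] M [ 0.03 -0.02  0.04] w 0.0849 0.0
shift [ 0.0004 -0.0062  0.0688]
```

{"fn": "drive_effector", "kwargs": {
  "ticks": [0, -0.0055, 0.03, 0, 0, 0, 0, -0.0055, 0.05, 0, 0, 0, 0, -0.0055, 0.064, 0, 0, 0, 0, -0.0055, 0.069, 0, 0, 0, 0, -0.0055, 0.069, 0, 0, 0]
}}

```text
clock: 9.4
tcp_pos: [0.51, -0.191, 0.1713]
orientation: [-0.342, -3.122, -0.001]
contact_force: [0.7, 0.1, 0.1]
grip_width: 0.0855
gripper_force: 0.0
```

{"fn": "drive_effector", "kwargs": {
  "ticks": [0, 0, 0, 0, 0, 0, 0, 0, 0, 0, 0, 0, 0, 0, 0, 0, 0, 0, 0, 0, 0, 0, 0, 0, 0, 0, 0, 0, 0, 0],
  "aperture": 0.05,
  "grip_force": 40
}}

```text
clock: 9.9
tcp_pos: [0.5102, -0.1936, 0.1732]
orientation: [0.346, 3.12, -0.003]
contact_force: [-2.8, -2.2, 7.5]
grip_width: 0.0562
gripper_force: 41.0
```

```bash
python3 st.py
```

```text
t 9.9 tcp [ 0.5102 -0.1936  0.1732] yawY 1.35 tilt [ 0.0025 -0.0019 -1.    ] q [-0.09  0.46  0.43  2.   -0.28  0.73  1.86] F [-2.8 -2.2  7.5] M [-0.71  0.55  0.1 ] w 0.0562 41.0
```

{"fn": "drive_effector", "kwargs": {
  "ticks": [0, 0, 0, 0, 0, 0.02, 0, 0, 0, 0, 0, 0.04, 0, 0, 0, 0, 0, 0.055, 0, 0, 0, 0, 0, 0.055, 0, 0, 0, 0, 0, 0.055]
}}

```text
clock: 10.4
tcp_pos: [0.5101, -0.1938, 0.1732]
orientation: [0.432, 3.109, -0.002]
contact_force: [-2.4, -4.1, 7.4]
grip_width: 0.0563
gripper_force: 41.0
```

```bash
python3 st.py
```

```text
t 10.4 tcp [ 0.5101 -0.1938  0.1732] yawY 1.2945 tilt [ 0.0025 -0.002  -1.    ] q [-0.1   0.46  0.44  2.   -0.29  0.73  1.81] F [-2.4 -4.1  7.4] M [-0.8   0.62 -0.04] w 0.0563 41.0
```

{"fn": "drive_effector", "kwargs": {
  "ticks": [0, 0, 0, 0, 0, 0, 0, 0, 0, 0, 0, 0, 0, 0, 0, 0, 0, 0, 0, 0, -0.04, 0, 0, 0, 0, 0, -0.08, 0, 0, 0],
  "aperture": 0.085
}}

```text
clock: 10.9
tcp_pos: [0.509, -0.1915, 0.2514]
orientation: [-0.429, -3.109, 0.0]
contact_force: [1.1, -0.1, 1.2]
grip_width: 0.0853
gripper_force: 0.0
```

{"fn": "drive_effector", "kwargs": {
  "ticks": [0, 0.02, -0.03, 0, 0, 0, 0.005, 0.06, -0.05, 0, 0, -0.02, 0.01, 0.1, -0.06, 0, 0, -0.03, 0.02, 0.145, -0.06, 0, 0, -0.05, 0.03, 0.19, -0.06, 0, 0, -0.06]
}}

```text
clock: 11.4
tcp_pos: [0.5324, 0.0009, 0.3121]
orientation: [0.336, 3.122, 0.001]
contact_force: [1.3, -0.3, -0.0]
grip_width: 0.0851
gripper_force: 0.0
```

{"fn": "drive_effector", "kwargs": {
  "ticks": [0.005, 0.045, 0, 0, 0, 0, 0.01, 0.09, 0, 0, 0, 0, 0.015, 0.13, 0, 0, 0, 0, 0.015, 0.14, 0, 0, 0, 0]
}}

```text
clock: 11.8
tcp_pos: [0.547, 0.1454, 0.3111]
orientation: [-0.324, -3.124, -0.003]
contact_force: [0.7, -0.8, -0.1]
grip_width: 0.0849
gripper_force: 0.0
```

```bash
python3 - <<'E'
from h import *
jc=np.array([.508,-.1939])
fr=[r.grab_frame("top") for _ in range(8)];cv2.imwrite("pics/top3.png",fr[0][0])
P=np.mean([cloud("top",f[1]) for f in fr],0)[262:315,370:430].reshape(-1,3)
d=P[:,:2]-jc;rr=np.hypot(*d.T);th=np.arctan2(d[:,1],d[:,0]);m=(rr>.033)&(rr<.045)&(P[:,2]>.086)&(P[:,2]<.095)&(th<-2.3)
print("lug",m.sum(),np.arctan2(d[m,1].mean(),d[m,0].mean()),"mark",-2.682)
k=cv2.resize(fr[0][0][262:312,370:420],None,fx=8,fy=8,interpolation=cv2.INTER_CUBIC);cv2.imwrite("pics/jz3.png",k)
E
python3 st.py .549 .2515 .24 1.355
```

```text
lug 13 -2.6688784903867715 mark -2.682
t 12.2 tcp [0.5476 0.1371 0.3116] yawY 1.3531 tilt [ 1.e-04 -3.e-04 -1.e+00] q [-0.65  0.3   0.36  1.84 -0.12  1.03  1.11] F [ 0.4 -0.1  0.1] M [-0.    0.01  0.  ] w 0.0851 0.0
shift [0.0234 0.112  0.0716]
rot [-0.0003  0.0001 -0.0019]
```

View pics/jz3.png

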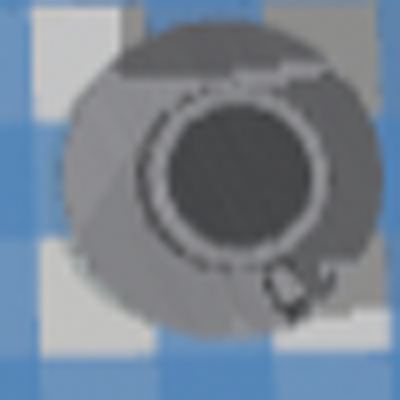

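Image: the lug now stands centred on the mark at about (290,285), within 0.02 rad. Next, the dish.

{"fn": "drive_effector", "kwargs": {
  "ticks": [0.008, 0.035, 0.02, 0, 0, 0, 0.016, 0.07, 0.04, 0, 0, 0, 0.021, 0.1, 0.06, 0, 0, 0, 0.0234, 0.112, 0.07, 0, 0, 0, 0.0234, 0.112, 0.0716, 0, 0, 0]
}}

```text
clock: 12.7
tcp_pos: [0.5478, 0.2543, 0.2385]
orientation: [-0.333, -3.122, 0.002]
contact_force: [0.4, -0.1, 0.9]
grip_width: 0.0848
gripper_force: 0.0
```

{"fn": "drive_effector", "kwargs": {
  "ticks": [0, 0, 0, 0, 0, 0, 0, 0, 0, 0, 0, 0, 0, 0, 0, 0, 0, 0]
}}

```text
clock: 13.0
tcp_pos: [0.5494, 0.2517, 0.241]
orientation: [0.341, 3.122, 0.001]
contact_force: [0.2, 0.4, 0.2]
grip_width: 0.0849
gripper_force: 0.0
```

```bash
python3 st.py .549 .2515 .170 1.355
```

```text
t 13.0 tcp [0.5494 0.2517 0.241 ] yawY 1.3533 tilt [ 1.5e-03  4.0e-04 -1.0e+00] q [-0.77  0.44  0.31  1.81 -0.16  0.92  0.96] F [0.2 0.4 0.2] M [ 0.03  0.03 -0.01] w 0.0849 0.0
shift [ 0.0004 -0.0003  0.071 ]
rot [ 0.0007  0.0014 -0.0017]
```

{"fn": "drive_effector", "kwargs": {
  "ticks": [0, 0, 0.02, 0, 0, 0, 0, 0, 0.04, 0, 0, 0, 0, 0, 0.058, 0, 0, 0, 0, 0, 0.067, 0, 0, 0, 0, 0, 0.07, 0, 0, 0]
}}

```text
clock: 13.5
tcp_pos: [0.5485, 0.2527, 0.1695]
orientation: [-0.338, -3.123, 0.001]
contact_force: [0.6, 0.6, -0.5]
grip_width: 0.0852
gripper_force: 0.0
```

{"fn": "drive_effector", "kwargs": {
  "ticks": [0, 0, 0, 0, 0, 0, 0, 0, 0, 0, 0, 0, 0, 0, 0, 0, 0, 0, 0, 0, 0, 0, 0, 0],
  "aperture": 0.025,
  "grip_force": 30
}}

```text
clock: 13.9
tcp_pos: [0.5489, 0.2536, 0.1705]
orientation: [0.337, 3.123, 0.001]
contact_force: [-0.4, 0.4, -0.3]
grip_width: 0.0279
gripper_force: 0.0
```

```bash
python3 st.py
```

```text
t 13.9 tcp [0.5489 0.2536 0.1705] yawY 1.356 tilt [ 9.e-04  6.e-04 -1.e+00] q [-0.74  0.53  0.28  1.86 -0.2   0.78  0.99] F [-0.4  0.4 -0.3] M [0.01 0.02 0.01] w 0.0279 0.0
```

{"fn": "drive_effector", "kwargs": {
  "ticks": [0, 0, 0, 0, 0, 0, 0, 0, 0, 0, 0, 0, 0, 0, 0, 0, 0, 0],
  "aperture": 0.005,
  "grip_force": 30
}}

```text
clock: 14.2
tcp_pos: [0.5487, 0.2532, 0.1701]
orientation: [0.337, 3.123, -0.0]
contact_force: [-0.3, -1.3, 2.6]
grip_width: 0.0133
gripper_force: 31.9
```

```bash
python3 st.py
```

```text
t 14.2 tcp [0.5487 0.2532 0.1701] yawY 1.3557 tilt [ 2.e-04 -1.e-04 -1.e+00] q [-0.74  0.53  0.28  1.86 -0.2   0.78  0.99] F [-0.3 -1.3  2.6] M [-0.28  0.11 -0.  ] w 0.0133 31.9
```

{"fn": "drive_effector", "kwargs": {
  "ticks": [0, 0, 0, 0, 0, 0, 0, 0, 0, 0, 0, 0, 0, 0, 0, 0, 0, 0, 0, 0, -0.002, 0, 0, 0, 0, 0, -0.005, 0, 0, 0],
  "grip_force": 80
}}

```text
clock: 14.7
tcp_pos: [0.5479, 0.2536, 0.1742]
orientation: [-0.336, -3.122, 0.001]
contact_force: [-0.4, -0.2, -3.7]
grip_width: 0.0124
gripper_force: 77.9
```

```bash
python3 st.py
```

```text
t 14.7 tcp [0.5479 0.2536 0.1742] yawY 1.3564 tilt [-1.4e-03 -5.0e-04 -1.0e+00] q [-0.75  0.52  0.28  1.85 -0.19  0.79  0.99] F [-0.4 -0.2 -3.7] M [-0.    0.04 -0.09] w 0.0124 77.9
```

{"fn": "drive_effector", "kwargs": {
  "ticks": [0, 0, -0.005, 0, 0, 0, 0, 0, -0.011, 0, 0, 0, 0, 0, -0.018, 0, 0, 0, 0, 0, -0.026, 0, 0, 0, 0, 0, -0.034, 0, 0, 0]
}}

```text
clock: 15.2
tcp_pos: [0.5487, 0.2535, 0.2097]
orientation: [0.337, 3.123, 0.0]
contact_force: [0.4, 0.1, -3.1]
grip_width: 0.0129
gripper_force: 77.9
```

{"fn": "drive_effector", "kwargs": {
  "ticks": [0, 0, -0.008, 0, 0, 0, 0, 0, -0.016, 0, 0, 0, 0, 0, -0.024, 0, 0, 0, 0, 0, -0.032, 0, 0, 0, 0, 0, -0.04, 0, 0, 0]
}}

```text
clock: 15.7
tcp_pos: [0.5486, 0.2534, 0.2495]
orientation: [0.337, 3.123, 0.0]
contact_force: [-0.2, 0.1, -3.0]
grip_width: 0.0129
gripper_force: 77.9
```

{"fn": "drive_effector", "kwargs": {
  "ticks": [0, 0, -0.008, 0, 0, 0, 0, 0, -0.014, 0, 0, 0, 0, 0, -0.018, 0, 0, 0, 0, 0, -0.02, 0, 0, 0, 0, 0, -0.021, 0, 0, 0]
}}

```text
clock: 16.2
tcp_pos: [0.5485, 0.2534, 0.2699]
orientation: [-0.337, -3.123, 0.0]
contact_force: [0.2, 0.1, -2.8]
grip_width: 0.0128
gripper_force: 77.9
```

{"fn": "drive_effector", "kwargs": {
  "ticks": [0, 0, 0, 0, 0, 0, 0, 0, 0, 0, 0, 0, 0, 0, 0, 0, 0, 0, 0, 0, 0, 0, 0, 0, 0, 0, 0, 0, 0, 0]
}}

```text
clock: 16.7
tcp_pos: [0.5486, 0.2534, 0.2697]
orientation: [-0.337, -3.123, 0.0]
contact_force: [-0.1, -0.1, -2.8]
grip_width: 0.0123
gripper_force: 77.9
```

```bash
python3 st.py
cat > look.py <<'E'
from h import *
import sys
k=sys.argv[1];c=[]
for n in("top","scene"):
    p,d=r.grab_frame(n);cv2.imwrite(f"pics/{n}{k}.png",p);np.save(f"{n}{k}.npy",d)
    c.append(p[170:330,170:310] if n=="top" else p[190:350,370:510])
cv2.imwrite(f"pics/look{k}.png",cv2.resize(np.hstack(c),None,fx=2.85,fy=2.85,interpolation=cv2.INTER_CUBIC))
E
python3 look.py 4
```

```text
t 16.7 tcp [0.5486 0.2534 0.2697] yawY 1.3559 tilt [-2.e-04 -1.e-04 -1.e+00] q [-0.78  0.41  0.31  1.78 -0.15  0.98  0.95] F [-0.1 -0.1 -2.8] M [-0.04  0.07  0.01] w 0.0123 77.9
```

View pics/look4.png

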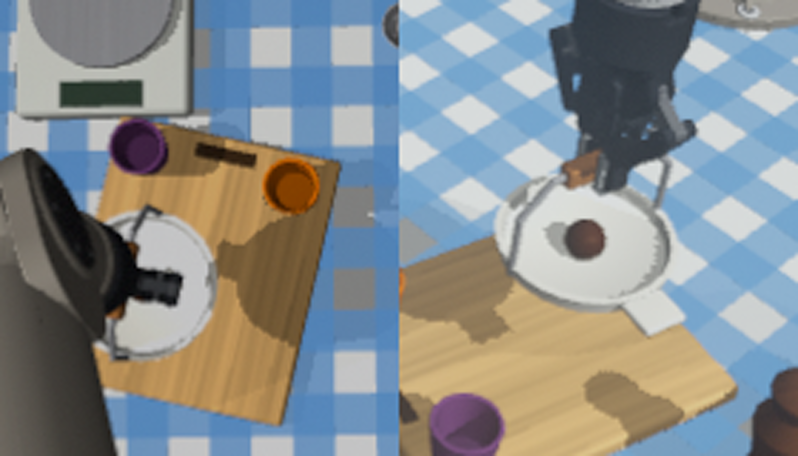

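Lifted level: in the scene crop the praline sits mid-dish at about (585,240). Now the clockwise quarter turn.

{"fn": "drive_effector", "kwargs": {
  "ticks": [0, 0, 0, 0, 0, 0.02, 0, 0, 0, 0, 0, 0.06, 0, 0, 0, 0, 0, 0.12, 0, 0, 0, 0, 0, 0.18, 0, 0, 0, 0, 0, 0.24]
}}

```text
clock: 17.3
tcp_pos: [0.5486, 0.2535, 0.2699]
orientation: [-0.713, -3.06, -0.0]
contact_force: [-0.4, -0.2, -3.5]
grip_width: 0.0128
gripper_force: 77.9
```

{"fn": "drive_effector", "kwargs": {
  "ticks": [0, 0, 0, 0, 0, 0.06, 0, 0, 0, 0, 0, 0.12, 0, 0, 0, 0, 0, 0.18, 0, 0, 0, 0, 0, 0.24, 0, 0, 0, 0, 0, 0.3]
}}

```text
clock: 17.8
tcp_pos: [0.5486, 0.2535, 0.2699]
orientation: [-1.162, -2.919, -0.0]
contact_force: [0.0, -0.0, -3.5]
grip_width: 0.0126
gripper_force: 78.0
```

{"fn": "drive_effector", "kwargs": {
  "ticks": [0, 0, 0, 0, 0, 0.06, 0, 0, 0, 0, 0, 0.12, 0, 0, 0, 0, 0, 0.18, 0, 0, 0, 0, 0, 0.24, 0, 0, 0, 0, 0, 0.3]
}}

```text
clock: 18.3
tcp_pos: [0.5485, 0.2535, 0.2699]
orientation: [-1.586, -2.712, -0.0]
contact_force: [-0.3, 0.1, -3.7]
grip_width: 0.0127
gripper_force: 77.9
```

{"fn": "drive_effector", "kwargs": {
  "ticks": [0, 0, 0, 0, 0, 0.06, 0, 0, 0, 0, 0, 0.12, 0, 0, 0, 0, 0, 0.18, 0, 0, 0, 0, 0, 0.24, 0, 0, 0, 0, 0, 0.3]
}}

```text
clock: 18.8
tcp_pos: [0.5485, 0.2536, 0.2699]
orientation: [-1.973, -2.445, -0.0]
contact_force: [-0.0, 0.9, -3.8]
grip_width: 0.0126
gripper_force: 77.9
```

{"fn": "drive_effector", "kwargs": {
  "ticks": [0, 0, 0, 0, 0, 0.06, 0, 0, 0, 0, 0, 0.12, 0, 0, 0, 0, 0, 0.18, 0, 0, 0, 0, 0, 0.24, 0, 0, 0, 0, 0, 0.29]
}}

```text
clock: 19.3
tcp_pos: [0.5485, 0.2536, 0.2699]
orientation: [-2.305, -2.134, -0.0]
contact_force: [0.2, 0.3, -3.9]
grip_width: 0.0125
gripper_force: 77.9
```

{"fn": "drive_effector", "kwargs": {
  "ticks": [0, 0, 0, 0, 0, 0.05, 0, 0, 0, 0, 0, 0.09, 0, 0, 0, 0, 0, 0.12, 0, 0, 0, 0, 0, 0.14, 0, 0, 0, 0, 0, 0.15]
}}

```text
clock: 19.8
tcp_pos: [0.5485, 0.2535, 0.2699]
orientation: [-2.456, -1.958, -0.0]
contact_force: [0.4, 0.2, -3.2]
grip_width: 0.012
gripper_force: 77.9
```

{"fn": "drive_effector", "kwargs": {
  "ticks": [0, 0, 0, 0, 0, 0, 0, 0, 0, 0, 0, 0, 0, 0, 0, 0, 0, 0, 0, 0, 0, 0, 0, 0, 0, 0, 0, 0, 0, 0]
}}

```text
clock: 20.3
tcp_pos: [0.5486, 0.2534, 0.2699]
orientation: [-2.456, -1.959, -0.0]
contact_force: [0.3, -0.8, -2.6]
grip_width: 0.0125
gripper_force: 77.9
```

```bash
python3 st.py .549 .253 .27 -.228
python3 look.py 5
python3 - <<'E'
from h import *
# dish yaw from the lip in the scene depth: points outside the rim, near z=.14
for n in("scene","top"):
    P=cloud(n,np.load(n+"5.npy")).reshape(-1,3);c=np.array([.5486,.2534]);d=P[:,:2]-c;rr=np.hypot(*d.T)
    m=(rr>.073)&(rr<.092)&(P[:,2]>.128)&(P[:,2]<.15);print(n,m.sum(),P[m].mean(0),np.arctan2(d[m,1].mean(),d[m,0].mean()))
    m=(rr<.064)&(rr>.02)&(P[:,2]>.118)&(P[:,2]<.14)
    if m.sum()>50:
        a=np.c_[d[m],np.ones(m.sum())];print(m.sum(),np.linalg.lstsq(a,P[m,2],rcond=None)[0])
E
```

```text
t 20.3 tcp [0.5486 0.2534 0.2699] yawY -0.224 tilt [ 0.e+00  1.e-04 -1.e+00] q [-1.04  0.47  0.69  1.8  -0.35  1.   -0.44] F [ 0.3 -0.8 -2.6] M [-0.01  0.04  0.02] w 0.0125 77.9
shift [-0.0003  0.0005 -0.0001]
rot [ 0.     -0.0001  0.004 ]
scene 125 [0.62797924 0.23509327 0.14220297] -0.22666058598415878
1523 [-0.00832457 -0.00337921  0.13249388]
top 107 [0.62830938 0.23453498 0.14164343] -0.23239632470443047
965 [-0.013861   -0.0324572   0.13102651]
```

View pics/look5.png

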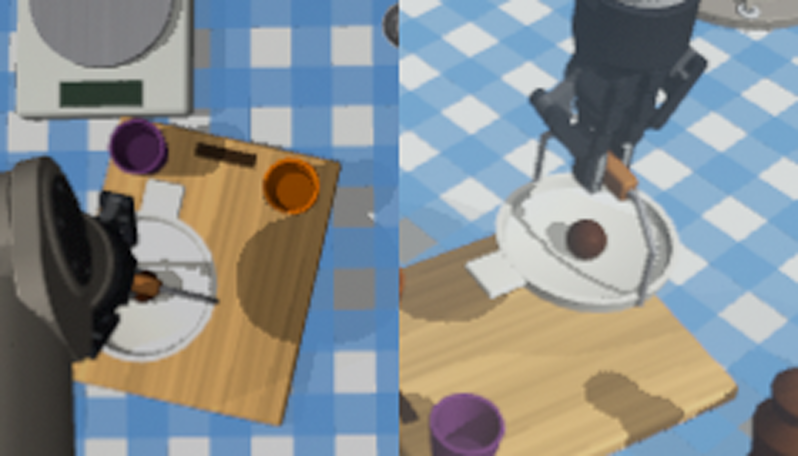

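The image shows the lip pointing to the far end. Its measured yaw is -0.227 to -0.232, against -0.228 for the board. The dish is level and the praline is in the middle.

```bash
python3 -c "
from bench import r
print(r.hand_in())"
```

```text
the job is handed in; nothing more can be done
None
```

Job handed in at about 20 s with no verdict printed: the jar's lug is within about 0.02 rad of the mark, and the dish is held level about 10 cm above the board, lip to the far end, praline in its middle.

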